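# Let the lid of the router-bit box down without a bang

## Task

The plywood router-bit box stands open on the bench with its lid upright. Tip the lid forward past upright with a finger, catch it on a finger as it starts to fall and let it down gently, still resting on the finger, until it is fully shut on the box without a bang. Do not pinch or grip the lid, leave the box where it stands and do not disturb the other things on the bench or in the box.

Things in the scene. Friction and masses are not known exactly. Their poses are not given: they have to be found in the camera images.
- bit_box: open birch-ply box of router bits, loose on the bench, 2.2 kg; 150 mm front to back (its x), 220 mm wide (its y), 95 mm high, walls 9 mm. Origin: centre of its underside; its x axis points to its back, where the lid is hinged: its front looks along its -x. Router bits with red, orange and blue cutters stand in its front half, tops at most 82 mm above the bench; the rear is a tray.
- lid_hinge (a joint): lid angle in rad: 0 shut (level on the rim), pi/2 upright, 1.80 leaning back on the hinge stop. Starts at 1.57 to 1.68. Stiff brass hinges (about 0.07 N m of friction): the lid stays where it is left within about 0.2 rad of its balance at 1.50; tipped below about 1.3 it falls forward and, not caught, slams in about half a second.
- lid: the lid: plywood board, 175 mm from hinge to free edge, 232 mm wide, 12 mm thick, about 0.35 kg. Origin: on the hinge axis, mid-width. Its -x axis runs from hinge to free edge, y along the hinge, z out of its upper face (up when shut, to the rear when open). Shut, its free edge overhangs the box's front by 25 mm over the whole width: a lip that a finger can carry from below, in front of the box.
- hinge_axis (a point): point on the hinge axis, mid-width, 95.5 mm above the bench, at the rear face of the box; the underside of the lid passes through this axis. Turns with the lid, as lid does.
- lid_lip (a point): middle of the free edge of the lid, on its underside: 175 mm from the hinge axis; about 270 mm above the bench when the lid is upright, 95.5 mm when shut. Turns with the lid, as lid does.
- collet_nut: loose brass collet nut, 30 mm across, 22 mm high, standing in the rear tray of the box. Origin: centre of its underside.
- tall_offcut: loose pine block standing on end on the bench near one end of the box, 45 x 70 x 150 mm high. Origin: centre of its underside.
- short_offcut: loose pine block near the other end of the box, 70 x 95 x 45 mm high. Origin: centre of its underside.
- batten: loose pine batten lying behind the box, 240 mm long (its y), 40 mm wide, 25 mm high. Origin: centre of its underside.
- tape_measure: loose yellow and black tape measure standing on the bench, 67 mm long, 36 mm wide, 64 mm high. Origin: underside.
- try_square: loose try square lying flat: wooden stock 110 x 20 x 18 mm, steel blade 150 mm long. Origin: underside of the stock's middle.
- glue_bottle: loose white glue bottle with an orange cap, 60 mm across, 170 mm high. Origin: centre of its underside.

How it is judged:
By the outcome, as a careful person would: the job done as asked, in the order asked, and still so for the second after the job is handed in, with the robot touching nothing.
It also fails if it takes over 42 s, if anything falls off the work surface, if the arm or the gripper's body presses on something with over 40 N, if the wrist force passes 120 N, or if a joint passes its speed limit or range.

## Robot

A 6-joint arm with a two-finger parallel gripper is mounted at the origin on the work surface. World frame = base frame: x ahead of the robot, y to its left, z up, the work surface at z = 0. Lengths are in m, angles in rad, forces in N, time in s.
With the tool pointing down it reaches from about 0.25 to 0.775 m from the base axis. Payload 8.9 kg.
Tool frame: the origin (TCP) lies midway between the tips of the shut fingers; the grasp point (between the pads) lies 19 mm behind it; z points along the fingers, y is the direction in which the jaws open and shut (so a half turn about z gives the same grasp; the last joint's range is limited). The gripper opens to 85 mm and grips with 20 to 120 N. Pads are 22 mm wide; open, the fingers measure 114 mm over their backs; the gripper's body (76 mm by 85 mm) begins 54 mm behind the grasp point. The pads swing forward as they close: fully open they stand 13 mm farther back than shut.
Start: joints at [-1.361, 0.291, -0.153, 1.127, 0, 1.431], TCP at [0.179, -0.493, 0.231] pointing down, gripper open.
Joint ranges: [-2.52, 2.52], [-0.91, 1.74], [-1.3, 1.37], [-1.96, 2.02], [-1.52, 1.47], [-3.14, 3.14]. Speed limits (rad/s): [2.22, 2.22, 2.79, 3.14, 3.14, 3.14].

## Interface

Orientations are given as [roll, pitch, yaw] about the fixed x, y, z axes, in that order (R = Rz(yaw) Ry(pitch) Rx(roll)).
In Python, from plant import status, imaging, order gives the robot as it stands.
- The arm moves only by the tool apply_moves, never from a script. Its argument "series" is a list of rows, each an object with "hand": the closure in counts, from 0 (fully open) to 255 (shut); "slide": the shift along the tool's x, y, z in units of 25 mm (1.0 is 25 mm), a list of three; "spin": the turn about the tool's z in rad. A call has exactly 10 rows; each row is the pose to reach, as a shift and turn from the pose commanded when the call began, along the tool's axes at that moment; what a row does not reach only later rows make up. A row lasts 1/12 s, in which the tool goes at most 41.7 mm and 7.16 degrees, less where a joint would pass 70% of its speed; a pose out of reach is approached as far as the arm can. A call with a gripper value outside its range is refused whole. The fingers move at their own pace and stop on an object; the grip force is fixed at half the most. Time passes only in rows, so rows that repeat a pose let the fingers close, or fill a call up. It gives the time, the measured TCP pose, the force and the opening at its end, in the units of the state.
- status.observe(): the state, without advancing time (a new reading comes with each control period).
- imaging.get_image(name): name is "scene" or "top" or "wrist"; returns (picture, depth): 384x512x3 uint8, red, green, blue; 384x512 float32, m along the optical axis (not along the pixel's ray), 0 where there is no reading.
- imaging.calibration(name): a dict with "fov_y" (degrees; the focal length in pixels is half the picture's height over the tangent of half this angle, whatever the lens; pixels are square), "cx", "cy" (the principal point, pixels), "dist" ([k1, k2, p1, p2, k3] as OpenCV has them; the pictures are not rectified), "pose" (4x4, takes a point from camera to world coordinates). Camera axes: x right, y down, z forward; pixel columns grow to the right and rows downward; lengths in m; the calibration is good to about 2 mm. A picture is of the moment at which its call begins: read the wrist's pose just before it. calibration takes no time and is no camera call; for the wrist camera it gives the pose at the moment of the call.
- order.finish_job(): hands the job in, once; it reports no verdict.
The state is a dict: "time_s": time; "joint_positions": joint angles; "qd": joint speeds; "effort": joint torques, N m; "position": TCP position; "eef_rot": TCP orientation; "wrist_force": force on the tool from outside, world axes, zero at the start; "wrist_torque": the same for the moment, N m; "grip_width": opening from 0.0 (shut) to 1.0 (fully open).
Only numpy, scipy, OpenCV 4.12 (cv2) and the standard library are available. Lean on these libraries where they do the work, as an engineer would, in place of code of your own. Each camera call takes 0.05 s, during which the arm holds its last target. There are 200 camera calls.

## Working session

There is one attempt and no reset: what is moved stays moved. The work goes in short steps, Python scripts to look and compute and a tool call to move; the robot and the scene stay as the last step left them, time stands still between calls to the robot, and variables do not carry over. Pictures are saved under pics/ and viewed, about 8 in all and at most 12, crops included, and the job is handed in when it is done.

Besides the shell and the picture viewer there is one more tool, called after "Emit:" by a JSON object that holds its "name" and its "arguments". apply_moves: Moves the arm, as the interface text tells. Its arguments: {"type":"object","properties":{"series":{"type":"array"}},"required":["series"]}

```bash
mkdir -p pics && ls && cat > h.py <<'E'
import numpy as np, cv2
from plant import status, imaging, order
def shot(name):
    c=imaging.calibration(name); im,d=imaging.get_image(name); return im,d,c
def cloud(d,c):
    h,w=d.shape; f=h/2/np.tan(np.radians(c['fov_y'])/2)
    K=np.array([[f,0,c['cx']],[0,f,c['cy']],[0,0,1.]])
    u,v=np.meshgrid(np.arange(w),np.arange(h))
    p=cv2.undistortPoints(np.stack([u,v],-1).reshape(-1,1,2).astype(np.float64),K,np.array(c['dist'],float)).reshape(h,w,2)
    P=np.dstack([p*d[...,None],d]); T=np.array(c['pose'])
    W=P@T[:3,:3].T+T[:3,3]; W[d<=0]=np.nan; return W
E
python3 - <<'E'
from h import *
print(status.observe())
ims=[]
for n in("scene","top"):
    im,d,c=shot(n); cv2.imwrite(f'pics/{n}0.png',im[...,::-1]); np.savez(f'{n}0.npz',im=im,W=cloud(d,c)); print(n,c['pose'])
E
```

```text
pics
{'time_s': 0.0, 'joint_positions': array([-1.36134334e+00,  2.91287015e-01, -1.54133615e-01,  1.12668649e+00,
       -1.59599203e-05,  1.43154734e+00]), 'qd': array([ 0.00135754, -0.00112252, -0.00097113,  0.00271734,  0.00065307,
       -0.00092899]), 'effort': array([ 1.69841628e-04, -5.37143111e+01,  3.31374407e+01,  1.58553303e-02,
       -1.49724174e-04, -2.30108455e-06]), 'position': array([ 0.17931288, -0.49296235,  0.23072608]), 'eef_rot': array([-3.14029234e+00, -1.66131135e-04,  3.48701877e-01]), 'wrist_force': array([ 0.3953086 , -0.00834796, -0.25247976]), 'wrist_torque': array([-0.0112179 ,  0.04420722, -0.02938969]), 'grip_width': 1.0019067108449888}
scene [[-0.30859535  0.79690368 -0.51933942  1.41992845]
 [ 0.95118639  0.26063583 -0.16526773  0.25224528]
 [ 0.00365599 -0.54498944 -0.83843494  1.48385572]
 [ 0.          0.          0.          1.        ]]
top [[-0.01418091 -0.98830677  0.15181773  0.38483912]
 [-0.99984394  0.01241586 -0.01256783 -0.01916592]
 [ 0.01053592 -0.15197226 -0.9883286   1.13988104]
 [ 0.          0.          0.          1.        ]]
```

View pics/scene0.png

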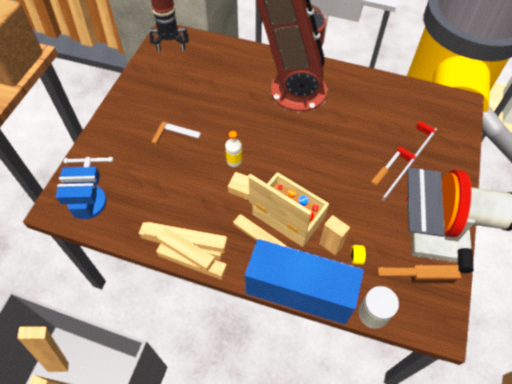

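View pics/top0.png

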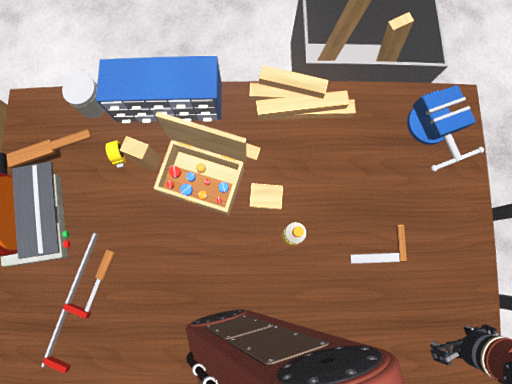

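The scene view shows the open box at about (290,205) with its lid up at the rear. The top view shows the box at (200,178), front towards the robot, lid edge from (160,118) to (245,150). The tall offcut is at (135,148), the short one at (266,196) and the bottle at (295,233). Next I'll measure the box and lid.

```bash
python3 - <<'E'
from h import *
t=np.load('top0.npz'); W=t['W']; s=np.load('scene0.npz')['W']
A=np.vstack([W[90:240,60:330].reshape(-1,3), s[150:260,200:360].reshape(-1,3)]); A=A[~np.isnan(A).any(1)]
print('bench z top',np.nanmedian(W[260:290,250:300,2]), 'scene',np.nanmedian(s[190:220,150:200,2]))
for n,r,cc in (('lidtop',(112,160),(150,256)),):
    pass
T=W[100:240,140:262]
# rim: z .09-.10
m=(T[...,2]>.088)&(T[...,2]<.102); R=T[m]; 
(cx,cy),(w,h),a=cv2.minAreaRect(R[:,:2].astype(np.float32)); print('rim rect',cx,cy,w,h,a,len(R),np.median(R[:,2]))
print(cv2.boxPoints(((cx,cy),(w,h),a)))
L=T[T[...,2]>.255]; print('lid top pts',len(L),L.max(0)); (r)=cv2.minAreaRect(L[:,:2].astype(np.float32)); print(r, cv2.boxPoints(r))
# lid points from both z in .11-.28
B=A[(A[:,2]>.13)&(A[:,2]<.29)&(A[:,0]>.4)&(A[:,0]<.75)]
im=(np.zeros((500,500,3))).astype(np.uint8)
# top-down map 1mm/px, colour by height
x0,y0=.3,-.15
P=A[(A[:,2]>.01)]
P=P[np.argsort(P[:,2])]
for p in P:
    u=int((y0+.5-p[1])*1000); v=int((x0+.5-p[0])*1000)
    if 0<=u<500 and 0<=v<500:
        c=cv2.applyColorMap(np.uint8([[min(255,p[2]*900)]]),cv2.COLORMAP_JET)[0,0].tolist(); cv2.circle(im,(u,v),1,c,-1)
for k in range(0,500,100): cv2.line(im,(k,0),(k,499),(70,70,70),1); cv2.line(im,(0,k),(499,k),(70,70,70),1)
cv2.imwrite('pics/map.png',im)
E
```

```text
bench z top -0.0009343535459731545 scene 0.0004871127159598032
rim rect 0.6642653346061707 0.14689068496227264 0.31281304359436035 0.2950900197029114 2.4815943241119385 1063 0.09436898363239532
[[ 0.501617    0.28752518]
 [ 0.514394   -0.00728811]
 [ 0.82691365  0.00625619]
 [ 0.8141367   0.30106947]]
lid top pts 582 [0.73846719 0.21119129 0.27355075]
((0.6971047520637512, 0.10046257823705673), (0.2325734943151474, 0.014859137125313282), 71.29954528808594) [[ 0.6527835  -0.00730306]
 [ 0.6668582  -0.0120672 ]
 [ 0.741426    0.20822822]
 [ 0.7273513   0.21299236]]
```

View pics/map.png

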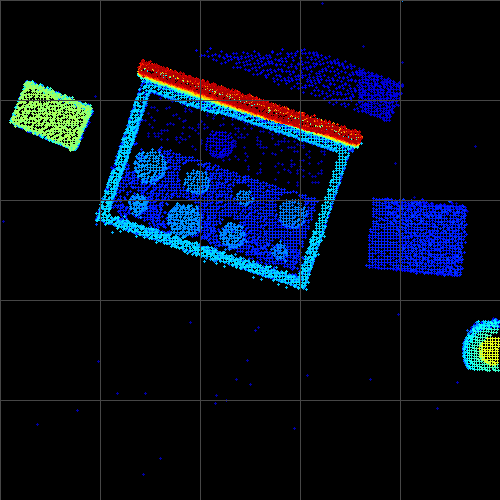

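```bash
python3 - <<'E'
from h import *
from scipy.optimize import minimize
W=np.load('top0.npz')['W']; S=np.load('scene0.npz')['W']
T=np.vstack([W[100:240,140:262].reshape(-1,3),S[150:260,220:350].reshape(-1,3)]); T=T[~np.isnan(T).any(1)]
R=T[(abs(T[:,2]-.095)<.004)&(T[:,0]>.48)&(T[:,0]<.74)&(T[:,1]>-.03)&(T[:,1]<.28)]
def loc(p,P):
    c,s=np.cos(p[2]),np.sin(p[2]); d=P[:,:2]-p[:2]; return np.c_[d@[c,s],d@[-s,c]]
def cost(p):
    q=loc(p,R); dx=abs(abs(q[:,0])-70.5e-3); dy=abs(abs(q[:,1])-105.5e-3)
    d=np.maximum(np.minimum(dx,dy)-.0045,0)+np.maximum(abs(q[:,0])-.075,0)+np.maximum(abs(q[:,1])-.11,0)
    return np.mean(np.minimum(d,.01))
r=min((minimize(cost,[.605+a,.115+b,-.326],method='Nelder-Mead',options=dict(xatol=1e-5,fatol=1e-8,initial_simplex=np.array([[.605+a,.115+b,-.326],[.615+a,.115+b,-.326],[.605+a,.125+b,-.326],[.605+a,.115+b,-.30]]))) for a in(-.01,0,.01) for b in(-.01,0,.01)),key=lambda r:r.fun)
p=r.x; print('box',p,r.fun,len(R))
q=loc(p,T); z=T[:,2]
m=(z>.11)&(abs(q[:,1])<.13)&(q[:,0]>.02)&(q[:,0]<.14)
q=q[m];z=z[m]
print('lid y range',np.percentile(q[:,1],[.5,99.5]),'zmax',np.percentile(z,99))
for a in np.arange(.11,.28,.02):
    k=(z>a)&(z<a+.02)
    if k.sum()>5: print(round(a+.01,3),k.sum(),np.percentile(q[k,0],[2,50,98]).round(4))
np.save('box.npy',p)
c,s=np.cos(p[2]),np.sin(p[2]); print('hinge',p[:2]+.075*np.array([c,s]))
E
```

```text
box [ 0.61621773  0.12610459 -0.31569514] 0.0005653304204373552 1090
lid y range [-0.11533112  0.1147964 ] zmax 0.2727732557497504
0.12 330 [0.0739 0.0836 0.0893]
0.14 334 [0.0743 0.0834 0.0888]
0.16 347 [0.0749 0.0839 0.0892]
0.18 348 [0.0754 0.0785 0.09  ]
0.2 378 [0.0759 0.0795 0.0907]
0.22 406 [0.0765 0.0804 0.0908]
0.24 415 [0.077  0.0804 0.0912]
0.26 789 [0.0776 0.0845 0.0918]
0.28 285 [0.0791 0.0854 0.0915]
hinge [0.68751129 0.10281879]
```

Emit:
{"name": "apply_moves", "arguments": {"series": [{"hand": 105,"slide": [0,0,-1.5],"spin": -0.12},{"hand": 105,"slide": [0,0,-3],"spin": -0.24},{"hand": 105,"slide": [0.5,-0.2,-4.4],"spin": -0.36},{"hand": 105,"slide": [1.8,-0.9,-4.8],"spin": -0.48},{"hand": 105,"slide": [3.2,-1.5,-4.8],"spin": -0.6},{"hand": 105,"slide": [4.6,-2.2,-4.8],"spin": -0.72},{"hand": 105,"slide": [6.0,-2.9,-4.8],"spin": -0.84},{"hand": 105,"slide": [7.4,-3.6,-4.8],"spin": -0.96},{"hand": 105,"slide": [8.8,-4.3,-4.8],"spin": -1.08},{"hand": 105,"slide": [10.2,-5.0,-4.8],"spin": -1.2}]}}

```text
time_s: 0.93
position: [0.3772, -0.2871, 0.3512]
eef_rot: [-3.141, -0.0, 1.554]
wrist_force: [0.5, -0.4, -0.1]
grip_width: 0.587
```

```bash
cat >> h.py <<'E'
from scipy.spatial.transform import Rotation as Ro
B=None
def box2w(bx,by):
    p=np.load('box.npy'); c,s=np.cos(p[2]),np.sin(p[2]); return np.array([p[0]+bx*c-by*s,p[1]+bx*s+by*c])
def st(tx=None):
    """print state, TCP in box frame, and slide/spin to target (bx,by,z,yaw rel. to box)"""
    o=status.observe(); p=np.load('box.npy'); X=np.array(o['position']); c,s=np.cos(p[2]),np.sin(p[2]); d=X[:2]-p[:2]
    R=Ro.from_euler('xyz',o['eef_rot']).as_matrix()
    print('t%.2f'%o['time_s'],'box-frame TCP',np.round([d@[c,s],d@[-s,c],X[2]],4),'rpy',np.round(o['eef_rot'],3),'w%.3f'%o['grip_width'],'q',np.round(o['joint_positions'],2))
    f=np.array(o['wrist_force']); print('F box axes',np.round([f[:2]@[c,s],f[:2]@[-s,c],f[2]],2),'M',np.round(o['wrist_torque'],2))
    if tx is not None:
        g=np.r_[box2w(*tx[:2]),tx[2]]; print('slide',np.round(R.T@(g-X)/.025,2),'spin',round(-(tx[3]+p[2]-o['eef_rot'][2]),3))
E
python3 -c "
from h import *
st((.083,-.096,.35,-np.pi/2))"
```

```text
t0.93 box-frame TCP [-0.099  -0.467   0.3512] rpy [-3.141 -0.     1.554] w0.587 q [-0.8   0.15 -0.02  1.4  -0.    0.78]
F box axes [ 0.57 -0.26 -0.11] M [-0.06 -0.01  0.01]
slide [12.03 11.33  0.05] spin 3.441
```

Emit:
{"name": "apply_moves", "arguments": {"series": [{"hand": 105,"slide": [1.1,1.0,0],"spin": -0.12},{"hand": 105,"slide": [2.2,2.0,0],"spin": -0.24},{"hand": 105,"slide": [3.3,3.0,0],"spin": -0.36},{"hand": 105,"slide": [4.4,4.0,0],"spin": -0.48},{"hand": 105,"slide": [5.5,5.0,0],"spin": -0.6},{"hand": 105,"slide": [6.6,6.0,0],"spin": -0.72},{"hand": 105,"slide": [7.7,7.0,0],"spin": -0.84},{"hand": 105,"slide": [8.8,8.0,0],"spin": -0.96},{"hand": 105,"slide": [9.9,9.0,0],"spin": -1.08},{"hand": 105,"slide": [10.8,10.0,0],"spin": -1.2}]}}

```text
time_s: 1.77
position: [0.6331, -0.022, 0.351]
eef_rot: [3.141, -0.001, 2.756]
wrist_force: [0.4, -0.3, 0.7]
grip_width: 0.589
```

```bash
python3 -c "
from h import *
st((.083,-.096,.32,-np.pi/2))"
```

```text
t1.77 box-frame TCP [ 0.062  -0.1356  0.351 ] rpy [ 3.141e+00 -1.000e-03  2.756e+00] w0.589 q [-0.15  0.5   0.46  1.54  0.    0.24]
F box axes [ 0.45 -0.22  0.67] M [-0.04  0.01  0.  ]
slide [-0.73  1.64  1.24] spin 4.642
```

Emit:
{"name": "apply_moves", "arguments": {"series": [{"hand": 105,"slide": [-0.1,0.2,0],"spin": -0.12},{"hand": 105,"slide": [-0.2,0.4,0],"spin": -0.24},{"hand": 105,"slide": [-0.3,0.6,0],"spin": -0.36},{"hand": 105,"slide": [-0.4,0.8,0],"spin": -0.48},{"hand": 105,"slide": [-0.5,1.0,0],"spin": -0.6},{"hand": 105,"slide": [-0.6,1.2,0],"spin": -0.72},{"hand": 105,"slide": [-0.7,1.4,0],"spin": -0.84},{"hand": 105,"slide": [-0.7,1.6,0],"spin": -0.96},{"hand": 105,"slide": [-0.7,1.6,0],"spin": -1.08},{"hand": 105,"slide": [-0.7,1.6,0],"spin": -1.2}]}}

```text
time_s: 2.6
position: [0.6637, 0.0062, 0.3506]
eef_rot: [3.141, -0.001, -2.328]
wrist_force: [-0.7, -0.7, -0.8]
grip_width: 0.587
```

```bash
python3 -c "
from h import *
st((.083,-.096,.32,-np.pi/2))"
```

```text
t2.60 box-frame TCP [ 0.0824 -0.0992  0.3506] rpy [ 3.141e+00 -1.000e-03 -2.328e+00] w0.587 q [-0.1   0.57  0.59  1.59  0.   -0.91]
F box axes [-0.43 -0.87 -0.83] M [ 0.03 -0.   -0.  ]
slide [-0.13  0.03  1.23] spin -0.442
```

Emit:
{"name": "apply_moves", "arguments": {"series": [{"hand": 105,"slide": [-0.1,0,0],"spin": -0.11},{"hand": 105,"slide": [-0.1,0,0],"spin": -0.22},{"hand": 105,"slide": [-0.1,0,0],"spin": -0.33},{"hand": 105,"slide": [-0.1,0,0],"spin": -0.44},{"hand": 105,"slide": [-0.1,0,0.4],"spin": -0.44},{"hand": 105,"slide": [-0.1,0,0.8],"spin": -0.44},{"hand": 105,"slide": [-0.1,0,1.2],"spin": -0.44},{"hand": 105,"slide": [-0.1,0,1.2],"spin": -0.44},{"hand": 105,"slide": [-0.1,0,1.2],"spin": -0.44},{"hand": 105,"slide": [-0.1,0,1.2],"spin": -0.44}]}}

```text
time_s: 3.43
position: [0.6655, 0.0077, 0.3217]
eef_rot: [-3.141, -0.0, -1.894]
wrist_force: [1.1, 0.1, -0.1]
grip_width: 0.587
```

```bash
python3 - <<'E'
from h import *
st((.083,-.096,.26,-np.pi/2))
im,d,c=shot('wrist'); np.savez('w1.npz',im=im,W=cloud(d,c),**{'pose':c['pose']})
s,_,_=shot('scene'); s=cv2.resize(s[130:270,200:390],None,fx=2.73,fy=2.73)[:384]
cv2.imwrite('pics/w1.png',np.hstack([cv2.resize(im,(400,300)),cv2.resize(s,(400,300))])[...,::-1])
# lid in box frame from wrist depth
W=cloud(d,c).reshape(-1,3); W=W[~np.isnan(W).any(1)]
p=np.load('box.npy'); cc,ss=np.cos(p[2]),np.sin(p[2]); q=np.c_[(W[:,:2]-p[:2])@[cc,ss],(W[:,:2]-p[:2])@[-ss,cc],W[:,2]]
m=(abs(q[:,2]-.265)<.012)&(abs(q[:,0]-.085)<.02); print(m.sum())
if m.sum(): print(np.percentile(q[m],[1,50,99],axis=0).round(4))
E
```

```text
t3.43 box-frame TCP [ 0.0836 -0.0973  0.3217] rpy [-3.141 -0.    -1.894] w0.587 q [-0.1   0.57  0.51  1.51 -0.   -1.35]
F box axes [ 0.97  0.45 -0.11] M [-0.02  0.01 -0.02]
slide [-0.05  0.02  2.47] spin -0.008
2933
[[ 0.0784 -0.1156  0.2574]
 [ 0.0845 -0.0607  0.2709]
 [ 0.0904  0.0164  0.2724]]
```

View pics/w1.png

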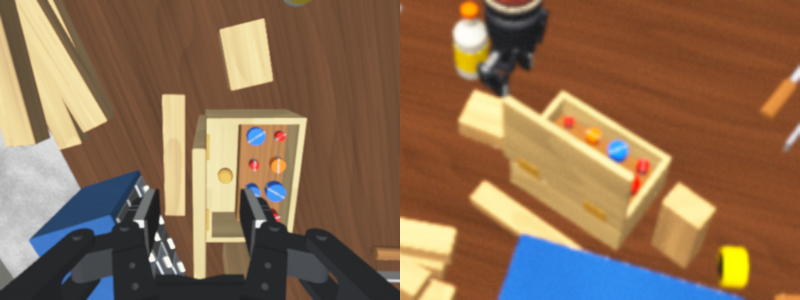

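The wrist view shows the lid edge (199,115)–(203,280) midway between the fingers (147,210) and (255,210), so the straddle is centred. I'll descend with about 44 mm of opening.

Emit:
{"name": "apply_moves", "arguments": {"series": [{"hand": 125,"slide": [0,0,0.6],"spin": -0.01},{"hand": 125,"slide": [0,0,1.2],"spin": -0.01},{"hand": 125,"slide": [0,0,1.9],"spin": -0.01},{"hand": 125,"slide": [0,0,2.6],"spin": -0.01},{"hand": 125,"slide": [0,0,3.3],"spin": -0.01},{"hand": 125,"slide": [0,0,3.9],"spin": -0.01},{"hand": 125,"slide": [0,0.1,3.9],"spin": -0.01},{"hand": 125,"slide": [0,0.2,3.9],"spin": -0.01},{"hand": 125,"slide": [0,0.3,3.9],"spin": -0.01},{"hand": 125,"slide": [0,0.4,3.9],"spin": -0.01}]}}

```text
time_s: 4.37
position: [0.6564, 0.011, 0.2254]
eef_rot: [-3.139, 0.001, -1.884]
wrist_force: [-0.6, 0.7, -0.6]
grip_width: 0.509
```

```bash
cat >> h.py <<'E'
def boxpts(W):
    W=W.reshape(-1,3); W=W[~np.isnan(W).any(1)]; p=np.load('box.npy'); c,s=np.cos(p[2]),np.sin(p[2])
    return np.c_[(W[:,:2]-p[:2])@[c,s],(W[:,:2]-p[:2])@[-s,c],W[:,2]]
def lid(name='top',hx=.0745,ylim=(-.02,.11)):
    """lid angle: line fit in the (bx,z) plane to lid points left of the gripper"""
    im,d,c=shot(name); q=boxpts(cloud(d,c)); dx=hx-q[:,0]; dz=q[:,2]-.0955; r=np.hypot(dx,dz)
    m=(q[:,1]>ylim[0])&(q[:,1]<ylim[1])&(r>.06)&(r<.182)&(dz>.004)
    a=np.arctan2(dz[m],dx[m]); h,e=np.histogram(a,bins=np.arange(0,1.9,.02)); i=h.argmax()
    print(name,'lid angle mode',round(e[i]+.01,3),'median',np.round(np.median(a[abs(a-e[i]-.01)<.08]),3),m.sum(),'rmax pt',np.round(q[m][r[m].argmax()],4)); return im
E
python3 -c "
from h import *
st((.022,-.096,.225,-np.pi/2)); lid('top'); lid('scene')"
```

```text
t4.37 box-frame TCP [ 0.074  -0.097   0.2254] rpy [-3.139e+00  1.000e-03 -1.884e+00] w0.509 q [-0.09  0.55  0.23  1.25  0.   -1.35]
F box axes [-0.82  0.43 -0.59] M [-0.03  0.04 -0.04]
slide [-0.04  2.08  0.01] spin 0.002
top lid angle mode 1.61 median 1.61 175 rmax pt [0.0867 0.0745 0.2732]
scene lid angle mode 1.67 median 1.678 1259 rmax pt [0.24   0.0613 0.1708]
```

Emit:
{"name": "apply_moves", "arguments": {"series": [{"hand": 125,"slide": [0,0.15,0],"spin": 0},{"hand": 125,"slide": [0,0.3,0],"spin": 0},{"hand": 125,"slide": [0,0.45,0],"spin": 0},{"hand": 125,"slide": [0,0.6,0],"spin": 0},{"hand": 125,"slide": [0,0.75,0],"spin": 0},{"hand": 125,"slide": [0,0.9,0],"spin": 0},{"hand": 125,"slide": [0,1.05,0],"spin": 0},{"hand": 125,"slide": [0,1.2,0],"spin": 0},{"hand": 125,"slide": [0,1.35,0],"spin": 0},{"hand": 125,"slide": [0,1.45,0],"spin": 0}]}}

```text
time_s: 5.3
position: [0.6209, 0.0223, 0.2238]
eef_rot: [3.141, -0.0, -1.884]
wrist_force: [0.7, 0.2, 0.6]
grip_width: 0.51
```

```bash
python3 -c "
from h import *
st((.020,-.096,.225,-np.pi/2)); lid('top'); lid('scene')"
```

```text
t5.30 box-frame TCP [ 0.0367 -0.0973  0.2238] rpy [ 3.141 -0.    -1.884] w0.510 q [-0.08  0.48  0.11  1.2   0.   -1.34]
F box axes [0.64 0.47 0.58] M [-0.03 -0.05 -0.03]
slide [-0.05  0.67 -0.05] spin 0.002
top lid angle mode 1.37 median 1.398 92 rmax pt [0.0433 0.0802 0.2706]
scene lid angle mode 1.43 median 1.443 1525 rmax pt [0.2403 0.0766 0.1692]
```

Emit:
{"name": "apply_moves", "arguments": {"series": [{"hand": 125,"slide": [0,0.12,0],"spin": 0},{"hand": 125,"slide": [0,0.24,0],"spin": 0},{"hand": 125,"slide": [0,0.36,0],"spin": 0},{"hand": 125,"slide": [0,0.46,0],"spin": 0},{"hand": 125,"slide": [0,0.56,0],"spin": 0},{"hand": 125,"slide": [0,0.66,0],"spin": 0},{"hand": 125,"slide": [0,0.74,0],"spin": 0},{"hand": 125,"slide": [0,0.8,0],"spin": 0},{"hand": 125,"slide": [0,0.8,0],"spin": 0},{"hand": 125,"slide": [0,0.8,0],"spin": 0}]}}

```text
time_s: 6.23
position: [0.6023, 0.0283, 0.2238]
eef_rot: [3.141, 0.0, -1.884]
wrist_force: [-0.4, 0.3, 0.3]
grip_width: 0.506
```

```bash
python3 -c "
from h import *
st(); lid('top'); lid('scene')"
```

```text
t6.23 box-frame TCP [ 0.0172 -0.0972  0.2238] rpy [ 3.141  0.    -1.884] w0.506 q [-0.07  0.44  0.06  1.18  0.   -1.33]
F box axes [-0.52  0.17  0.34] M [0.07 0.13 0.02]
top lid angle mode 1.19 median 1.181 139 rmax pt [0.0005 0.0971 0.2562]
scene lid angle mode 1.19 median 1.196 1727 rmax pt [0.238  0.0673 0.1752]
```

Emit:
{"name": "apply_moves", "arguments": {"series": [{"hand": 120,"slide": [0,0,0],"spin": 0},{"hand": 115,"slide": [0,0,0],"spin": 0},{"hand": 110,"slide": [0,0,0],"spin": 0},{"hand": 105,"slide": [0,0,0],"spin": 0},{"hand": 100,"slide": [0,0,0],"spin": 0},{"hand": 95,"slide": [0,0,0],"spin": 0},{"hand": 90,"slide": [0,0,0],"spin": 0},{"hand": 85,"slide": [0,0,0],"spin": 0},{"hand": 80,"slide": [0,0,0],"spin": 0},{"hand": 75,"slide": [0,0,0],"spin": 0}]}}

```text
time_s: 7.17
position: [0.6025, 0.0283, 0.2238]
eef_rot: [3.142, 0.0, -1.884]
wrist_force: [-0.8, 0.2, -1.0]
grip_width: 0.703
```

```bash
python3 -c "
from h import *
st(); lid('top'); im=lid('scene')
w,_,_=shot('wrist')
cv2.imwrite('pics/s2.png',np.hstack([cv2.resize(w,(400,300)),cv2.resize(im[140:260,230:390],(400,300),interpolation=cv2.INTER_CUBIC)])[...,::-1])"
```

```text
t7.17 box-frame TCP [ 0.0173 -0.0973  0.2238] rpy [ 3.142  0.    -1.884] w0.703 q [-0.07  0.44  0.06  1.18  0.   -1.33]
F box axes [-0.79 -0.03 -1.02] M [ 0.    0.05 -0.04]
top lid angle mode 1.13 median 1.13 152 rmax pt [-0.0046  0.0797  0.2556]
scene lid angle mode 1.13 median 1.142 1745 rmax pt [0.241  0.1032 0.1687]
```

View pics/s2.png

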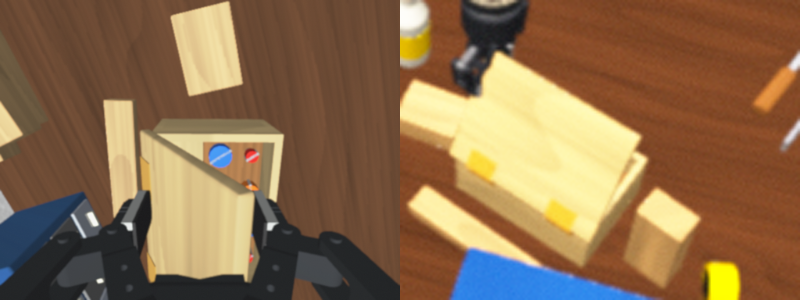

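The wrist view shows the lid resting on the front finger at (255,220), with the rear finger (135,215) clear of it. I'll swing the rear finger out round the lid's right end, turning about the carrying finger.

Emit:
{"name": "apply_moves", "arguments": {"series": [{"hand": 75,"slide": [0.18,0.06,0],"spin": 0.12},{"hand": 75,"slide": [0.35,0.14,0],"spin": 0.24},{"hand": 75,"slide": [0.52,0.23,0],"spin": 0.36},{"hand": 75,"slide": [0.69,0.34,0],"spin": 0.48},{"hand": 75,"slide": [0.84,0.46,0],"spin": 0.6},{"hand": 75,"slide": [0.98,0.59,0],"spin": 0.72},{"hand": 75,"slide": [1.11,0.73,0],"spin": 0.84},{"hand": 75,"slide": [1.22,0.87,0],"spin": 0.96},{"hand": 75,"slide": [1.31,1.02,0],"spin": 1.08},{"hand": 75,"slide": [1.39,1.17,0],"spin": 1.2}]}}

```text
time_s: 8.15
position: [0.5636, 0.0043, 0.2238]
eef_rot: [3.141, -0.0, -3.09]
wrist_force: [-1.4, 1.0, -0.2]
grip_width: 0.702
```

```bash
python3 -c "
from h import *
st((.0173-.025*1.64,-.0973-.025*1.488,.2238,-np.pi)); lid('top'); lid('scene')"
```

```text
t8.15 box-frame TCP [-0.0122 -0.1321  0.2238] rpy [ 3.141 -0.    -3.09 ] w0.702 q [-0.12  0.37 -0.06  1.14  0.   -0.17]
F box axes [-1.63  0.52 -0.18] M [0.22 0.21 0.02]
slide [0.46 0.08 0.  ] spin 0.367
top lid angle mode 1.13 median 1.129 723 rmax pt [0.2403 0.0903 0.1703]
scene lid angle mode 1.13 median 1.138 1766 rmax pt [0.2425 0.0594 0.1653]
```

```bash
cat >> h.py <<'E'
def path(ths,off=.011,depth=.024,by=None,pre=0.,z0=None,ref=None):
    """table of slides for lid angles ths; ref = commanded TCP (bx,by,z) at the call's start, default measured"""
    o=status.observe(); p=np.load('box.npy'); R=Ro.from_euler('xyz',o['eef_rot']).as_matrix(); X=np.array(o['position'])
    if ref is not None: X=np.r_[box2w(*ref[:2]),ref[2]]
    d=Ro.from_euler('z',-p[2]).apply(X-[p[0],p[1],0]); by=d[1] if by is None else by
    for i,t in enumerate(ths):
        bx=.0745-.175*np.cos(t)-off+(pre if np.isscalar(pre) else pre[i]); z=.0955+.175*np.sin(t)-depth
        print(round(t,3),np.round(R.T@(np.r_[box2w(bx,by),z]-X)/.025,2),'tcp',np.round([bx,z],4))
E
python3 -c "
from h import *
path([1.05]*3+list(1.05-.035*np.arange(1,8)),by=-.1345)"
```

```text
1.05 [0.45 0.08 0.03] tcp [-0.0236  0.2233]
1.05 [0.45 0.08 0.03] tcp [-0.0236  0.2233]
1.05 [0.45 0.08 0.03] tcp [-0.0236  0.2233]
1.015 [0.65 0.15 0.15] tcp [-0.0288  0.2202]
0.98 [0.84 0.23 0.28] tcp [-0.034   0.2168]
0.945 [1.03 0.3  0.42] tcp [-0.039   0.2133]
0.91 [1.21 0.37 0.57] tcp [-0.0439  0.2097]
0.875 [1.39 0.44 0.73] tcp [-0.0487  0.2058]
0.84 [1.56 0.51 0.89] tcp [-0.0533  0.2018]
0.805 [1.73 0.57 1.05] tcp [-0.0578  0.1976]
```

Emit:
{"name": "apply_moves", "arguments": {"series": [{"hand": 75,"slide": [0.15,0.03,0],"spin": 0.12},{"hand": 75,"slide": [0.3,0.06,0],"spin": 0.24},{"hand": 75,"slide": [0.45,0.08,0.03],"spin": 0.367},{"hand": 75,"slide": [0.65,0.15,0.15],"spin": 0.367},{"hand": 75,"slide": [0.84,0.23,0.28],"spin": 0.367},{"hand": 75,"slide": [1.03,0.3,0.42],"spin": 0.367},{"hand": 75,"slide": [1.21,0.37,0.57],"spin": 0.367},{"hand": 75,"slide": [1.39,0.44,0.73],"spin": 0.367},{"hand": 75,"slide": [1.56,0.51,0.89],"spin": 0.367},{"hand": 75,"slide": [1.73,0.57,1.05],"spin": 0.367}]}}

```text
time_s: 9.08
position: [0.5193, 0.0163, 0.1971]
eef_rot: [3.141, -0.0, 2.833]
wrist_force: [-0.9, 2.4, 0.1]
grip_width: 0.708
```

```bash
python3 -c "
from h import *
st(); lid('top'); lid('scene')
w,_,_=shot('wrist'); cv2.imwrite('pics/w3.png',w[...,::-1])
path(.805-.035*np.arange(1,11))"
```

```text
t9.08 box-frame TCP [-0.0581 -0.1345  0.1971] rpy [ 3.141 -0.     2.833] w0.708 q [-0.11  0.3  -0.23  1.04  0.    0.2 ]
F box axes [-1.59  1.98  0.14] M [0.3  0.23 0.05]
top lid angle mode 0.89 median 0.891 1693 rmax pt [0.2392 0.0484 0.1728]
scene lid angle mode 0.89 median 0.892 1839 rmax pt [0.2394 0.057  0.1715]
0.77 [0.16 0.   0.15] tcp [-0.0621  0.1933]
0.735 [0.33 0.   0.33] tcp [-0.0663  0.1889]
0.7 [0.49 0.   0.52] tcp [-0.0703  0.1842]
0.665 [0.65 0.   0.71] tcp [-0.0742  0.1795]
0.63 [0.79 0.01 0.9 ] tcp [-0.0779  0.1746]
0.595 [0.93 0.01 1.1 ] tcp [-0.0814  0.1696]
0.56 [1.07 0.01 1.31] tcp [-0.0848  0.1645]
0.525 [1.19 0.01 1.52] tcp [-0.0879  0.1592]
0.49 [1.31 0.01 1.73] tcp [-0.0909  0.1539]
0.455 [1.42 0.01 1.95] tcp [-0.0937  0.1484]
```

View pics/w3.png

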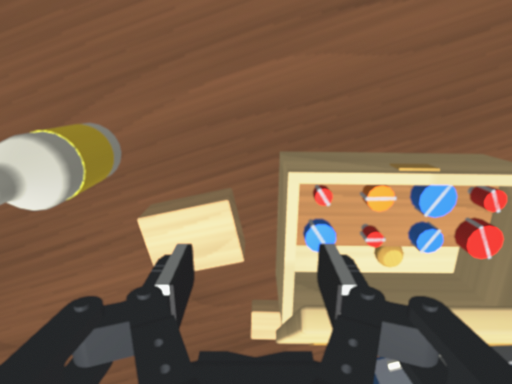

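The lid angle is about 0.81, which matches the path. The wrist view shows the lid edge at (300–510, 325) against the right-hand finger at (340,290), with the other finger (175,290) clear beyond the lid's end. I'll keep lowering.

Emit:
{"name": "apply_moves", "arguments": {"series": [{"hand": 75,"slide": [0.16,0,0.15],"spin": 0},{"hand": 75,"slide": [0.33,0,0.33],"spin": 0},{"hand": 75,"slide": [0.49,0,0.52],"spin": 0},{"hand": 75,"slide": [0.65,0,0.71],"spin": 0},{"hand": 75,"slide": [0.79,0,0.9],"spin": 0},{"hand": 75,"slide": [0.93,0,1.1],"spin": 0},{"hand": 75,"slide": [1.07,0,1.31],"spin": 0},{"hand": 75,"slide": [1.19,0,1.52],"spin": 0},{"hand": 75,"slide": [1.31,0,1.73],"spin": 0},{"hand": 75,"slide": [1.42,0,1.95],"spin": 0}]}}

```text
time_s: 10.07
position: [0.4852, 0.0273, 0.1481]
eef_rot: [3.141, -0.001, 2.832]
wrist_force: [-4.4, 3.6, 1.1]
grip_width: 0.707
```

```bash
cat >> h.py <<'E'
def lid2(name='top'):
    """angle from a plane fit of the upper face, in the box frame (hinge found too)"""
    im,d,c=shot(name); q=boxpts(cloud(d,c))
    m=(abs(q[:,1]-.04)<.07)&(q[:,2]>.1)&(q[:,0]>-.11)&(q[:,0]<.08)
    P=q[m]; k=np.ones(len(P),bool)
    for _ in range(6):
        a,b=np.polyfit(P[k,0],P[k,2],1); r=(P[:,2]-a*P[:,0]-b)*np.cos(np.arctan(a)); k=abs(r-np.median(r[k]))<.004
    print(name,'plane angle',round(float(np.arctan(-a)),3),'n',k.sum(),'underside z at hinge',round(a*.0745+b-.012*np.sqrt(1+a*a),4),'bx min',P[k,0].min().round(4))
E
python3 -c "
from h import *
st(); lid2('top'); lid2('scene')
path(.455-.025*np.arange(1,11))"
```

```text
t10.07 box-frame TCP [-0.0938 -0.1346  0.1481] rpy [ 3.141e+00 -1.000e-03  2.832e+00] w0.707 q [-0.09  0.29 -0.39  0.89  0.    0.21]
F box axes [-5.33  2.09  1.15] M [0.78 0.87 0.24]
top plane angle 0.464 n 1377 underside z at hinge 0.0949 bx min -0.0787
scene plane angle 0.448 n 1599 underside z at hinge 0.0958 bx min -0.0803
0.43 [0.05 0.   0.13] tcp [-0.0956  0.1445]
0.405 [0.12 0.   0.29] tcp [-0.0973  0.1405]
0.38 [0.19 0.   0.45] tcp [-0.099   0.1364]
0.355 [0.25 0.   0.61] tcp [-0.1006  0.1323]
0.33 [0.31 0.   0.78] tcp [-0.1021  0.1282]
0.305 [0.36 0.   0.94] tcp [-0.1034  0.1241]
0.28 [0.41 0.   1.11] tcp [-0.1047  0.1199]
0.255 [0.46 0.   1.28] tcp [-0.1058  0.1156]
0.23 [0.5  0.   1.45] tcp [-0.1069  0.1114]
0.205 [0.54 0.   1.62] tcp [-0.1078  0.1071]
```

Emit:
{"name": "apply_moves", "arguments": {"series": [{"hand": 75,"slide": [0.05,0,0.1],"spin": 0},{"hand": 75,"slide": [0.12,0,0.25],"spin": 0},{"hand": 75,"slide": [0.19,0,0.4],"spin": 0},{"hand": 75,"slide": [0.25,0,0.55],"spin": 0},{"hand": 75,"slide": [0.31,0,0.71],"spin": 0},{"hand": 75,"slide": [0.36,0,0.87],"spin": 0},{"hand": 75,"slide": [0.41,0,1.03],"spin": 0},{"hand": 75,"slide": [0.46,0,1.19],"spin": 0},{"hand": 75,"slide": [0.5,0,1.35],"spin": 0},{"hand": 75,"slide": [0.54,0,1.51],"spin": 0}]}}

```text
time_s: 11.0
position: [0.4723, 0.0313, 0.1105]
eef_rot: [3.142, -0.002, 2.832]
wrist_force: [-5.7, 3.4, 1.1]
grip_width: 0.703
```

```bash
python3 -c "
from h import *
st(); lid2('top'); lid2('scene')
path(.205-.0125*np.arange(1,11),depth=.0215)"
```

```text
t11.00 box-frame TCP [-0.1074 -0.1348  0.1105] rpy [ 3.142e+00 -2.000e-03  2.832e+00] w0.703 q [-0.09  0.31 -0.48  0.79  0.    0.22]
F box axes [-6.48  1.43  1.14] M [0.78 1.06 0.21]
top plane angle 0.231 n 1965 underside z at hinge 0.0952 bx min -0.0931
scene plane angle 0.224 n 1537 underside z at hinge 0.0954 bx min -0.0959
0.192 [0.03 0.   0.11] tcp [-0.1083  0.1075]
0.18 [0.05 0.   0.19] tcp [-0.1087  0.1053]
0.167 [0.06 0.   0.28] tcp [-0.1091  0.1032]
0.155 [0.07 0.   0.37] tcp [-0.1094  0.101 ]
0.142 [0.09 0.   0.45] tcp [-0.1097  0.0989]
0.13 [0.1  0.   0.54] tcp [-0.11    0.0967]
0.117 [0.11 0.   0.63] tcp [-0.1103  0.0945]
0.105 [0.12 0.   0.71] tcp [-0.1105  0.0923]
0.092 [0.13 0.   0.8 ] tcp [-0.1108  0.0902]
0.08 [0.14 0.   0.89] tcp [-0.1109  0.088 ]
```

Emit:
{"name": "apply_moves", "arguments": {"series": [{"hand": 75,"slide": [0.02,0,0.09],"spin": 0},{"hand": 75,"slide": [0.035,0,0.17],"spin": 0},{"hand": 75,"slide": [0.05,0,0.26],"spin": 0},{"hand": 75,"slide": [0.065,0,0.35],"spin": 0},{"hand": 75,"slide": [0.08,0,0.44],"spin": 0},{"hand": 75,"slide": [0.095,0,0.52],"spin": 0},{"hand": 75,"slide": [0.105,0,0.61],"spin": 0},{"hand": 75,"slide": [0.115,0,0.7],"spin": 0},{"hand": 75,"slide": [0.125,0,0.79],"spin": 0},{"hand": 75,"slide": [0.135,0,0.88],"spin": 0}]}}

```text
time_s: 11.93
position: [0.4689, 0.0322, 0.0884]
eef_rot: [-3.141, -0.002, 2.832]
wrist_force: [-5.9, 3.2, 0.4]
grip_width: 0.704
```

```bash
python3 -c "
from h import *
st(); lid2('top'); lid2('scene')"
```

```text
t11.93 box-frame TCP [-0.1109 -0.135   0.0884] rpy [-3.141e+00 -2.000e-03  2.832e+00] w0.704 q [-0.09  0.33 -0.52  0.73  0.    0.22]
F box axes [-6.64  1.21  0.36] M [0.62 1.08 0.22]
top plane angle 0.102 n 2154 underside z at hinge 0.0951 bx min -0.0976
scene plane angle 0.098 n 1476 underside z at hinge 0.0955 bx min -0.101
```

Emit:
{"name": "apply_moves", "arguments": {"series": [{"hand": 75,"slide": [0.007,0,0.08],"spin": 0},{"hand": 75,"slide": [0.013,0,0.16],"spin": 0},{"hand": 75,"slide": [0.018,0,0.24],"spin": 0},{"hand": 75,"slide": [0.022,0,0.32],"spin": 0},{"hand": 75,"slide": [0.026,0,0.4],"spin": 0},{"hand": 75,"slide": [0.028,0,0.47],"spin": 0},{"hand": 75,"slide": [0.03,0,0.54],"spin": 0},{"hand": 75,"slide": [0.03,0,0.6],"spin": 0},{"hand": 75,"slide": [0.03,0,0.65],"spin": 0},{"hand": 75,"slide": [0.03,0,0.68],"spin": 0}]}}

```text
time_s: 12.87
position: [0.4679, 0.0323, 0.0713]
eef_rot: [-3.141, -0.003, 2.832]
wrist_force: [-5.5, 2.8, -1.1]
grip_width: 0.706
```

```bash
python3 -c "
from h import *
st(); lid2('top'); lid2('scene')"
```

```text
t12.87 box-frame TCP [-0.1119 -0.1352  0.0713] rpy [-3.141e+00 -3.000e-03  2.832e+00] w0.706 q [-0.09  0.35 -0.54  0.68  0.    0.22]
F box axes [-6.13  0.9  -1.15] M [0.52 1.12 0.24]
top plane angle 0.002 n 2238 underside z at hinge 0.0951 bx min -0.0995
scene plane angle 0.006 n 1420 underside z at hinge 0.0955 bx min -0.1023
```

The lid is within about 0.005 rad of shut and still resting on the finger. I'll seat it with another 2–3 mm, then withdraw forwards.

Emit:
{"name": "apply_moves", "arguments": {"series": [{"hand": 75,"slide": [0,0,0.03],"spin": 0},{"hand": 75,"slide": [0,0,0.06],"spin": 0},{"hand": 75,"slide": [0,0,0.09],"spin": 0},{"hand": 75,"slide": [0,0,0.12],"spin": 0},{"hand": 75,"slide": [0.02,0,0.13],"spin": 0},{"hand": 75,"slide": [0.05,0,0.13],"spin": 0},{"hand": 75,"slide": [0.1,0,0.13],"spin": 0},{"hand": 75,"slide": [0.3,0,0.13],"spin": 0},{"hand": 75,"slide": [0.8,0,0.13],"spin": 0},{"hand": 75,"slide": [1.4,0,0.13],"spin": 0}]}}

```text
time_s: 13.8
position: [0.4369, 0.0425, 0.069]
eef_rot: [-3.142, 0.002, 2.831]
wrist_force: [-1.1, 0.8, 0.7]
grip_width: 0.703
```

```bash
python3 -c "
from h import *
st(); lid2('top'); lid2('scene')"
```

```text
t13.80 box-frame TCP [-0.1445 -0.1351  0.069 ] rpy [-3.142e+00  2.000e-03  2.831e+00] w0.703 q [-0.07  0.3  -0.62  0.64 -0.    0.24]
F box axes [-1.28  0.43  0.72] M [-0.    0.02  0.02]
top plane angle -0.004 n 2605 underside z at hinge 0.0953 bx min -0.0996
scene plane angle 0.0 n 1464 underside z at hinge 0.0955 bx min -0.1024
```

Shut. I'll raise the arm clear and verify the scene.

Emit:
{"name": "apply_moves", "arguments": {"series": [{"hand": 75,"slide": [0.4,0,-0.2],"spin": 0},{"hand": 75,"slide": [0.8,0,-0.8],"spin": 0},{"hand": 75,"slide": [1.0,0,-1.8],"spin": 0},{"hand": 75,"slide": [1.2,0,-3],"spin": 0},{"hand": 75,"slide": [1.4,0,-4.2],"spin": 0},{"hand": 75,"slide": [1.6,0,-5.4],"spin": 0},{"hand": 75,"slide": [1.6,0,-6.4],"spin": 0},{"hand": 75,"slide": [1.6,0,-7],"spin": 0},{"hand": 75,"slide": [1.6,0,-7],"spin": 0},{"hand": 75,"slide": [1.6,0,-7],"spin": 0}]}}

```text
time_s: 14.73
position: [0.3987, 0.0549, 0.2446]
eef_rot: [3.141, 0.003, 2.832]
wrist_force: [-0.1, -0.3, -0.1]
grip_width: 0.706
```

```bash
python3 - <<'E'
from h import *
st(); lid2('top'); lid2('scene')
im,d,c=shot('top'); W=cloud(d,c); W0=np.load('top0.npz')['W']; im0=np.load('top0.npz')['im']
s,ds,cs=shot('scene'); S=cloud(ds,cs)
q=boxpts(W); m=(abs(q[:,2]-.1075)<.005)&(abs(q[:,0])<.16)&(abs(q[:,1])<.16)
w=Ro.from_euler('z',np.load('box.npy')[2]).apply(np.c_[q[m][:,:2],q[m][:,2]*0])[:,:2]
print('lid top rect in box frame (expect centre ~-.0125+.. ,0):',cv2.minAreaRect(q[m][:,:2].astype(np.float32)))
dd=abs(d.astype(float)-np.nan_to_num(0))
s0=np.load('scene0.npz')['im']
diff=np.abs(s.astype(int)-s0).max(2)>40
out=s.copy(); out[diff]=out[diff]//2+np.array([127,0,127],np.uint8)
cv2.imwrite('pics/end.png',np.hstack([cv2.resize(s[110:280,130:390],(400,262)),cv2.resize(out[110:280,130:390],(400,262))])[...,::-1])
E
```

```text
t14.73 box-frame TCP [-0.1847 -0.1352  0.2446] rpy [3.141e+00 3.000e-03 2.832e+00] w0.706 q [-0.05  0.05 -0.42  1.1  -0.    0.26]
F box axes [-0.02 -0.36 -0.12] M [ 0.02 -0.05 -0.06]
top plane angle -0.001 n 2816 underside z at hinge 0.095 bx min -0.0995
scene plane angle -0.002 n 1437 underside z at hinge 0.096 bx min -0.1021
lid top rect in box frame (expect centre ~-.0125+.. ,0): ((0.03056339919567108, 0.020554088056087494), (0.25998860597610474, 0.2716633081436157), 0.3964841067790985)
```

View pics/end.png

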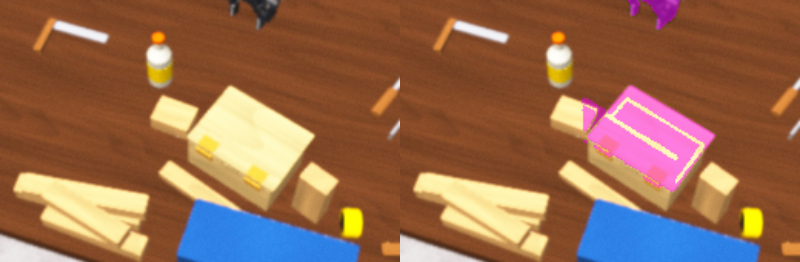

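The picture shows the lid flat on the box. Only the lid and the gripper differ from the first view; the offcuts, batten, bottle, tape, square and box walls have not moved.

```bash
python3 -c "
from h import *
print(order.finish_job())"
```

```text
the job is handed in; nothing more can be done
None
```

The lid is fully shut on the box and the job was handed in at about 15 s of the 42 s allowed.

**What I did:** With the gripper part open, I put one finger behind the lid and one in front. The rear finger pushed the lid slowly past upright, and the front finger caught it at about 1.1 rad. I swung the rear finger out round the lid's right end, then lowered the lid on the front finger. When it was shut I drew the finger forward and raised the arm.

**How the lid was carried:** The tool could only point straight down, so no finger could get under the lip. The lid's free edge rested against the side of the vertical finger and was held by friction. It followed the finger closely all the way down, at about 0.23, 0.10 and 0.005 rad, then shut.

**Last checks:**
- **Lid:** the fitted angle was within 0.002 rad of shut in both cameras, and its free edge was where a shut lid on an unmoved box should be.
- **Forces:** the readings, taken at the end of each move, peaked at about 7 N while lowering. With the arm clear they were about zero.
- **Scene:** comparing before and after pictures, only the lid and gripper changed. The inside of the box is now hidden, so I could not recheck the bits or the collet nut.
- **Failed check:** one rectangle fit of the lid outline was spoiled by other points, probably the neighbouring offcut, so I disregarded it.

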